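# Pack a village set at the market stall

### The job

A customer has ordered the set of four white houses: pack them in the wooden gift tray, each standing upright in the middle of the pocket whose floor has the colour of its roof, flat on that floor. Set them down gently, do not drop or tip them, and leave the brown look-alike houses among them standing where they are.

Things in the scene. Friction and masses are not known exactly. Their poses are not given: they have to be found in the camera images.
- white_red_mid (a point): Middle of the WHITE little house with the red roof, loose: 42 mm above its underside, on its vertical axis. White base plate 56 (along its x) x 52 (along its y) x 5 mm; plain upright walls 40 (x) x 36 (y) mm from 5 to 64 mm up, no eaves overhanging; gabled red roof with the ridge along x at 84 mm and a white ridge strip; small white chimney to 88 mm. z is up. 80 to 170 g. Stands on the table (height 0) among the other goods.
- white_blue_mid (a point): Middle of the WHITE little house with the blue roof, loose: 42 mm above its underside, on its vertical axis. White base plate 56 (along its x) x 52 (along its y) x 5 mm; plain upright walls 40 (x) x 36 (y) mm from 5 to 64 mm up, no eaves overhanging; gabled blue roof with the ridge along x at 84 mm and a white ridge strip; small white chimney to 88 mm. z is up. 80 to 170 g. Stands on the table (height 0) among the other goods.
- white_green_mid (a point): Middle of the WHITE little house with the green roof, loose: 42 mm above its underside, on its vertical axis. White base plate 56 (along its x) x 52 (along its y) x 5 mm; plain upright walls 40 (x) x 36 (y) mm from 5 to 64 mm up, no eaves overhanging; gabled green roof with the ridge along x at 84 mm and a white ridge strip; small white chimney to 88 mm. z is up. 80 to 170 g. Stands on the table (height 0) among the other goods.
- white_yellow_mid (a point): Middle of the WHITE little house with the yellow roof, loose: 42 mm above its underside, on its vertical axis. White base plate 56 (along its x) x 52 (along its y) x 5 mm; plain upright walls 40 (x) x 36 (y) mm from 5 to 64 mm up, no eaves overhanging; gabled yellow roof with the ridge along x at 84 mm and a white ridge strip; small white chimney to 88 mm. z is up. 80 to 170 g. Stands on the table (height 0) among the other goods.
- pocket_red: The red floor of one of the four square pockets of the fixed wooden gift tray. Origin at the centre of the floor's upper face, 8 mm above the table; z up, x and y parallel to the pocket's walls. The pocket is 82 x 82 mm inside; the walls between and around the pockets are 5 mm thick and their tops are 22 mm above the table (14 mm above this floor). The four pockets form a 2 x 2 square, centres 87 mm apart; which colour lies where varies.
- pocket_blue: The blue floor of one of the four square pockets of the fixed wooden gift tray. Origin at the centre of the floor's upper face, 8 mm above the table; z up, x and y parallel to the pocket's walls. The pocket is 82 x 82 mm inside; the walls between and around the pockets are 5 mm thick and their tops are 22 mm above the table (14 mm above this floor). The four pockets form a 2 x 2 square, centres 87 mm apart; which colour lies where varies.
- pocket_green: The green floor of one of the four square pockets of the fixed wooden gift tray. Origin at the centre of the floor's upper face, 8 mm above the table; z up, x and y parallel to the pocket's walls. The pocket is 82 x 82 mm inside; the walls between and around the pockets are 5 mm thick and their tops are 22 mm above the table (14 mm above this floor). The four pockets form a 2 x 2 square, centres 87 mm apart; which colour lies where varies.
- pocket_yellow: The yellow floor of one of the four square pockets of the fixed wooden gift tray. Origin at the centre of the floor's upper face, 8 mm above the table; z up, x and y parallel to the pocket's walls. The pocket is 82 x 82 mm inside; the walls between and around the pockets are 5 mm thick and their tops are 22 mm above the table (14 mm above this floor). The four pockets form a 2 x 2 square, centres 87 mm apart; which colour lies where varies.
- brown_red_mid (a point): Middle of the look-alike that is not in the order: a loose BROWN cork house with a red roof, dark brown base plate, ridge strip and chimney; same shape and sizes as the white ones (42 mm above its underside). To be left where it stands. (Two dark green toy trees, 80 mm tall, 50 mm across, and a small roofed well, 70 mm tall, 54 mm across, also stand loose among the houses.)
- brown_blue_mid (a point): Middle of the look-alike that is not in the order: a loose BROWN cork house with a blue roof, dark brown base plate, ridge strip and chimney; same shape and sizes as the white ones (42 mm above its underside). To be left where it stands. (Two dark green toy trees, 80 mm tall, 50 mm across, and a small roofed well, 70 mm tall, 54 mm across, also stand loose among the houses.)
There are look-alikes about, which are no part of the job. Leave any orange look-alike of the part that bears white_red_mid alone.

How it is judged (in metres and radians):
At the end, for the whole second after the job is handed in: Each white house stands upright (within 0.1 rad), flat on the floor of the pocket of its roof's colour, its middle within 15 mm horizontally of the pocket's centre, at rest; both brown houses stand upright within 20 mm of where they were (horizontal distance between white_red_mid and pocket_red below 0.015 m and z of white_red_mid in the frame of pocket_red between 0.036 and 0.048 m and angle between each of white_red_mid, white_blue_mid, white_green_mid, white_yellow_mid, brown_red_mid, brown_blue_mid's own z axis and vertical below 0.1 rad and linear speed of each of white_red, white_blue, white_green, white_yellow below 0.02 m/s and angular speed of each of white_red, white_blue, white_green, white_yellow below 0.2 rad/s and horizontal distance between white_blue_mid and pocket_blue below 0.015 m and z of white_blue_mid in the frame of pocket_blue between 0.036 and 0.048 m and horizontal distance between white_green_mid and pocket_green below 0.015 m and z of white_green_mid in the frame of pocket_green between 0.036 and 0.048 m and horizontal distance between white_yellow_mid and pocket_yellow below 0.015 m and z of white_yellow_mid in the frame of pocket_yellow between 0.036 and 0.048 m and distance of each of brown_red_mid, brown_blue_mid from where it was at the start of the episode below 0.02 m); the robot touches nothing.
It fails at once if a brown house is moved by more than 20 mm or tipped (distance of any of brown_red_mid, brown_blue_mid from where it was at the start of the episode above 0.02 m or angle between any of brown_red_mid, brown_blue_mid's own z axis and vertical above 0.35 rad).
It fails at once if a white house is dropped or flung: faster than 0.6 m/s (a fall of about 20 mm) while the fingers do not hold it ((linear speed of white_red above 0.6 m/s and contact force between the fingers and white_red below 0.05 N) or (linear speed of white_blue above 0.6 m/s and contact force between the fingers and white_blue below 0.05 N) or (linear speed of white_green above 0.6 m/s and contact force between the fingers and white_green below 0.05 N) or (linear speed of white_yellow above 0.6 m/s and contact force between the fingers and white_yellow below 0.05 N)).
It fails at once if a white house is tipped over (angle between any of white_red_mid, white_blue_mid, white_green_mid, white_yellow_mid's own z axis and vertical above 0.8 rad).
It also fails if it takes over 120 s, if anything falls off the work surface, if the arm or the gripper's body presses on something with over 40 N, if the wrist force passes 120 N, or if a joint passes its speed limit or range.

### The arm

A 6-joint arm with a two-finger parallel gripper is mounted at the origin on the work surface. World frame = base frame: x ahead of the robot, y to its left, z up, the work surface at z = 0. Lengths are in mm, angles in rad, forces in N, time in s.
With the tool pointing down it reaches from about 275 to 825 mm from the base axis. Payload 4.9 kg.
Tool frame: the origin (TCP) lies at the very end of the fingers, on their centre line; the grasp point (between the pads) lies 19 mm behind it; z points along the fingers, y is the direction in which the jaws open and shut (so a half turn about z gives the same grasp; the last joint's range is limited). The gripper opens to 85 mm and grips with 20 to 120 N. Pads are 22 mm wide; open, the fingers measure 114 mm over their backs; the gripper's body (76 mm by 85 mm) begins 54 mm behind the grasp point. The pads swing forward as they close: fully open they stand 13 mm farther back than shut.
Start: joints at [0.975, 0.326, -0.193, 1.052, 0, 1.437], TCP at [245.056, 492.409, 191.381] pointing down, gripper open.
Joint ranges: [-2.65, 2.65], [-0.97, 1.79], [-1.3, 1.35], [-1.93, 2.1], [-1.47, 1.37], [-3.14, 3.14]. Speed limits (rad/s): [2.57, 2.57, 3.14, 3.14, 3.14, 3.14].

### API

Orientations are given as [roll, pitch, yaw] about the fixed x, y, z axes, in that order (R = Rz(yaw) Ry(pitch) Rx(roll)).
In Python, from bench import bot, solve_ik, imaging gives the robot as it stands. Calls block until the motion is done:
- bot.move_ptp(position, orientation): joint-space move of the TCP to a pose.
- bot.movel(position, rot=None, max_speed=150, threshold=None): straight line of the TCP; rot=None keeps the orientation; max_speed is the mean speed in mm/s. With threshold (N) it stops when the force on the tool has changed by that much, and returns True; else False.
- bot.move_j(angles): joint-space move.
- bot.grip(opening, effort=None): opening from 0.0 (shut) to 1.0 (fully open); effort is the grip in N (None keeps the last); returns when the fingers have stopped.
- bot.dwell(seconds).
- solve_ik(position, orientation): joint angles nearest the present ones, or None.
- bot.get_state(): the state.
- imaging.capture(name): name is "scene" or "top" or "wrist"; returns the picture (480x640x3 uint8, blue, green, red); there is no depth.
- imaging.camera_model(name): a dict with "K" (3x3 intrinsics, pixels), "position" and "rotation" of the camera in the world. Camera axes: x right, y up, looking along -z (the intrinsics and any distortion apply to the point x, -y, -z); pixel columns grow to the right and rows downward; lengths in mm; the calibration is good to about 2 mm. The wrist camera is an equidistant fisheye: a pixel r from the principal point sees the ray r / f radians off the axis. A picture is of the moment at which its call begins: read the wrist's pose just before it. camera_model takes no time and is no camera call; for the wrist camera it gives the pose at the moment of the call.
A pose or a line that the arm cannot do raises bot.IKError and nothing moves.
- bot.sign_off(): hands the job in, once; it reports no verdict.
The state is a dict: "t": time; "qpos": joint angles; "joint_velocities": joint speeds; "effort": joint torques, N m; "tcp_pos": TCP position; "orientation": TCP orientation; "contact_force": force on the tool from outside, world axes, zero at the start; "wrist_torque": the same for the moment, N m; "opening": opening from 0.0 (shut) to 1.0 (fully open).
Only numpy, scipy, OpenCV 4.12 (cv2) and the standard library are available. Lean on these libraries where they do the work, as an engineer would, in place of code of your own. Each camera call takes 0.05 s, during which the arm holds its last target. There are 200 camera calls.

## Working session

There is one attempt and no reset: what is moved stays moved. The work goes in short steps, each a Python script; the robot and the scene stay as the last script left them, time stands still between calls to the robot, and variables do not carry over. Pictures are saved under pics/ and viewed, about 12 in all and at most 16, crops included, and the job is handed in when it is done.

```bash
ls; mkdir -p pics
python3 - <<'E'
from bench import bot, imaging
import cv2
for n in("top","scene"):
    cv2.imwrite(f"pics/{n}0.png",imaging.capture(n)); m=imaging.camera_model(n); print(n,m)
print(bot.get_state())
E
```

```text
pics
top {'K': array([[457.08834681,   0.        , 324.85090962],
       [  0.        , 457.08834681, 233.11989009],
       [  0.        ,   0.        ,   1.        ]]), 'position': array([ 296.13994383,    4.03049573, 1097.12941516]), 'rotation': array([ 0.18851599, -0.00372361, -1.55927782])}
scene {'K': array([[505.66975552,   0.        , 327.42649751],
       [  0.        , 505.66975552, 244.66257538],
       [  0.        ,   0.        ,   1.        ]]), 'position': array([1031.94340891,  436.266792  ,  976.61134435]), 'rotation': array([0.64018213, 0.01423165, 2.21722364])}
{'t': 0.1, 'qpos': array([ 9.74793904e-01,  3.26875636e-01, -1.93460561e-01,  1.05199605e+00,
        2.47655650e-06,  1.43660821e+00]), 'joint_velocities': array([ 1.21796904e-04, -1.77098840e-04,  2.42353689e-03, -1.09628901e-03,
        1.75836369e-03,  7.35403098e-05]), 'effort': array([ 3.73002113e-04, -4.44239438e+01,  2.63037694e+01,  7.89849873e-03,
       -1.72043187e-04,  1.62817838e-05]), 'tcp_pos': array([244.72699083, 491.91971051, 190.68583526]), 'orientation': array([-3.14007087e+00, -2.07938525e-04,  2.67977819e+00]), 'contact_force': array([-0.27212025, -0.15637803, -0.47712762]), 'wrist_torque': array([0.04616932, 0.02664067, 0.00285314]), 'opening': 0.9989420447643774}
```

View pics/top0.png

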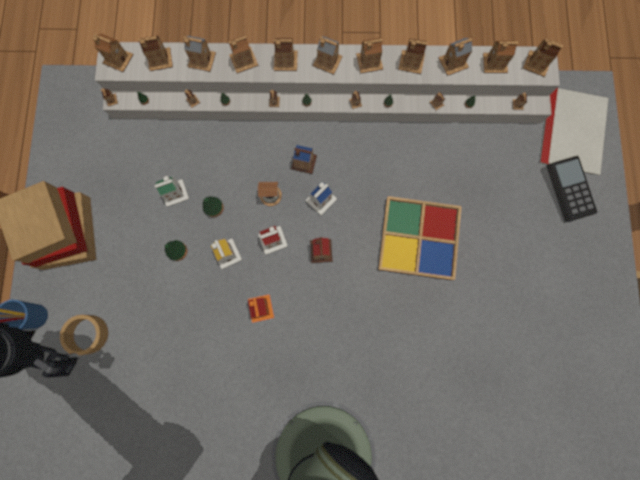

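View pics/scene0.png

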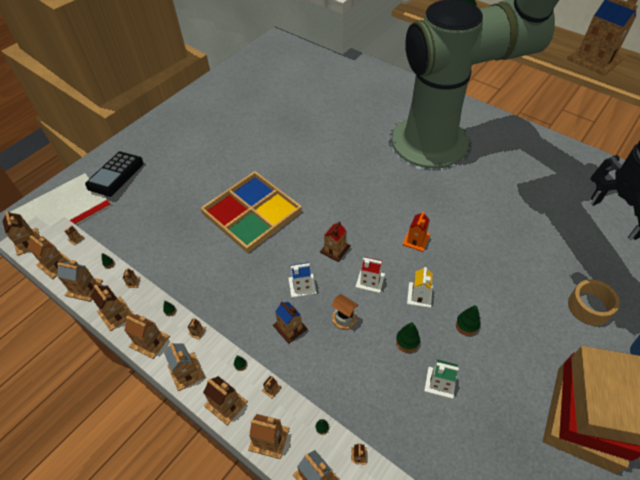

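The four white houses in the top view: green (171,190), blue (321,197), red (271,238) and yellow (225,251). The look-alikes are brown_blue (303,158), brown_red (320,249), orange (260,308) and the well (269,193). The tray pockets are at G(404,217), R(441,222), Y(400,253) and B(437,258). I'll check this choice in close crops.

Run:
```python
import cv2
a=cv2.imread("pics/top0.png")
cv2.imwrite("pics/top0z.png",cv2.resize(a[140:330,145:345],None,fx=4,fy=3.9999*0.79 if 0 else 4,interpolation=cv2.INTER_CUBIC)[:600])
b=cv2.imread("pics/scene0.png")
cv2.imwrite("pics/scene0z.png",cv2.resize(b[200:400,270:490],None,fx=3,fy=3,interpolation=cv2.INTER_CUBIC))
```

```text
(no output)
```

View pics/top0z.png

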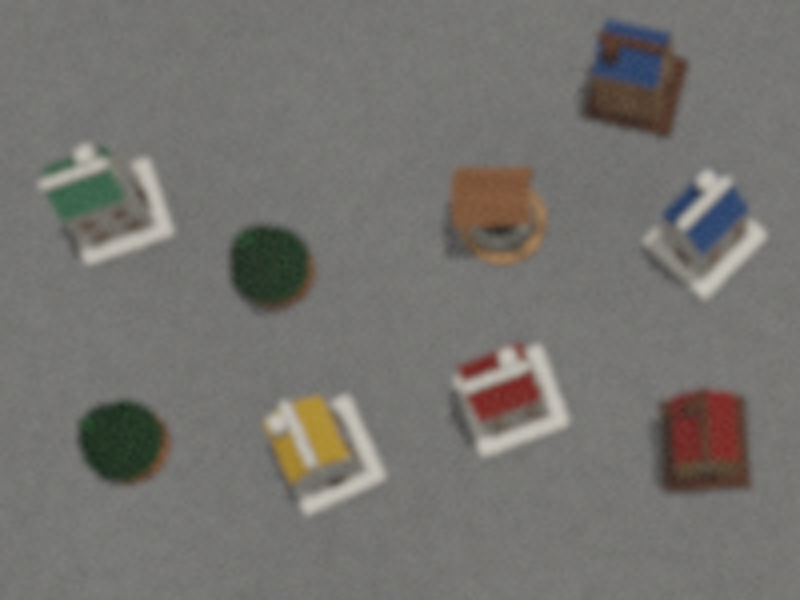

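The crop confirms the choice: white plate, walls and ridge strip on all four, while the brown ones have dark plates. Next I fit poses from the plate corners and ridges, and overlay them in the scene view as a cross-check.

```bash
cat > h.py <<'E'
import numpy as np, cv2, json
from scipy.optimize import least_squares
from scipy.spatial.transform import Rotation as R
from bench import imaging
def proj(name,P):
    m=imaging.camera_model(name); r=np.asarray(m["rotation"])
    M=r if r.shape==(3,3) else R.from_euler("xyz",r).as_matrix()
    c=(np.atleast_2d(P)-m["position"])@M; c=c*[1,-1,-1]
    q=c@np.asarray(m["K"]).T
    return q[:,:2]/q[:,2:]
def model(p,loc):
    c,s=np.cos(p[2]),np.sin(p[2]); loc=np.asarray(loc,float)
    return np.c_[p[0]+c*loc[:,0]-s*loc[:,1],p[1]+s*loc[:,0]+c*loc[:,1],loc[:,2]]
PL=np.array([[28,26,5],[28,-26,5],[-28,-26,5],[-28,26,5.]]); RI=np.array([[20,0,84],[-20,0,84.]])
def fit(name,loc,px,p0):
    s=least_squares(lambda p:(proj(name,model(p,loc))-px).ravel(),p0,x_scale=[1,1,.01]); return s.x,np.sqrt(np.mean(s.fun**2))
E
cat > m.py <<'E'
from h import *
import itertools
Z={"green":[(152,160),(175,232),(88,263),(40,186),(110,160)],"blue":[(646,238),(705,298),(766,232),(680,222),(722,180)],
"red":[(542,345),(568,422),(485,455),(458,384),(538,360)],"yellow":[(350,396),(385,475),(306,514),(285,404),(308,465)]}
out={}
for k,z in Z.items():
    px=(np.array(z,float)+.5)/4-.5+[145,140]; best=None
    for i,d,y in itertools.product(range(4),(1,-1),(0,1.57,3.14,-1.57)):
        loc=[PL[(i+d*j)%4] for j in range(3)]+list(RI)
        x,e=fit("top",loc,px,[450,0,y])
        if best is None or e<best[1]-1e-6: best=(x,e)
    out[k]=list(best[0]); out[k][2]=(out[k][2]+np.pi/2)%np.pi-np.pi/2; print(k,np.round(out[k],2),"rms px",best[1])
T=[[89.5,89.5,22],[89.5,-89.5,22],[-89.5,-89.5,22],[-89.5,89.5,22]]
tp=np.array([(387,197),(461,207),(455,278),(380,270)],float)
x,e=fit("top",T,tp,[450,-200,0]); print("tray",x,e); out["tray"]=list(x)
json.dump(out,open("fit.json","w"))
S=cv2.imread("pics/scene0.png"); A=cv2.imread("pics/top0.png")
def draw(img,n,f,x0,y0,w,h):
    c=cv2.resize(img[y0:y0+h,x0:x0+w],None,fx=f,fy=f,interpolation=cv2.INTER_CUBIC)
    for k,p in out.items():
        if k=="tray": L=[T]+[[[a*43.5+u*41,b*43.5+v*41,8] for u,v in((1,1),(1,-1),(-1,-1),(-1,1))] for a in(1,-1) for b in(1,-1)]
        else: L=[PL,RI]
        for l in L:
            q=((proj(n,model(p,l))-[x0,y0]+.5)*f-.5); cv2.polylines(c,[np.int32(q*16+8)],len(l)>2,(255,0,255),1,cv2.LINE_AA,4)
    return c
cv2.imwrite("pics/ov_scene.png",draw(S,"scene",2.7,195,160,290,222))
cv2.imwrite("pics/ov_top.png",draw(A,"top",5,370,185,100,100))
E
python3 m.py
```

```text
green [602.78 375.14  -1.21] rms px 0.36446647295315204Traceback (most recent call last):
  File "m.py", line 10, in <module>
    x,e=fit("top",loc,px,[450,0,y])
        ~~~^^^^^^^^^^^^^^^^^^^^^^^^
  File "h.py", line 16, in fit
    s=least_squares(lambda p:(proj(name,model(p,loc))-px).ravel(),p0,x_scale=[1,1,.01]); return s.x,np.sqrt(np.mean(s.fun**2))
    return func(*args, **kwargs)
    result = trf(vector_fun.fun, vector_fun.jac, x0, f0, J0, lb, ub, ftol, xtol,
                 gtol, max_nfev, x_scale, loss_function, tr_solver,
                 tr_options.copy(), verbose, callback=callback_wrapped)
    return trf_no_bounds(
        fun, jac, x0, f0, J0, ftol, xtol, gtol, max_nfev, x_scale,
        loss_function, tr_solver, tr_options, verbose, callback=callback)
    J = jac(x)
    self._update_jac()
    ~~~~~~~~~~~~~~~~^^
    self.J = self.jac_wrapped(xp_copy(self.x), f0=self.f)
             ~~~~~~~~~~~~~~~~^^^^^^^^^^^^^^^^^^^^^^^^^^^^
    J, dct = approx_derivative(
             ~~~~~~~~~~~~~~~~~^
        self.fun,
        ^^^^^^^^^
    ...<2 lines>...
        **self.finite_diff
[... 389 characters left out ...]
                                  ^^^^^^^
    f = np.atleast_1d(self.fun(x, *self.args, **self.kwargs))
                      ~~~~~~~~^^^^^^^^^^^^^^^^^^^^^^^^^^^^^^
    return np.atleast_1d(self.fun(x))
                         ~~~~~~~~^^^
    return self.f(x, *self.args, **self.kwargs)
           ~~~~~~^^^^^^^^^^^^^^^^^^^^^^^^^^^^^^
  File "h.py", line 16, in <lambda>
    s=least_squares(lambda p:(proj(name,model(p,loc))-px).ravel(),p0,x_scale=[1,1,.01]); return s.x,np.sqrt(np.mean(s.fun**2))
                              ~~~~^^^^^^^^^^^^^^^^^^^
  File "h.py", line 6, in proj
    m=imaging.camera_model(name); r=np.asarray(m["rotation"])
ValueError: time passes only in moves, steps and waits
```

```bash
python3 - <<'E'
s=open("h.py").read()
s=s.replace("def proj","import functools\ncam=functools.cache(lambda n: imaging.camera_model(n))\ndef proj").replace("m=imaging.camera_model(name)","m=cam(name)")
open("h.py","w").write(s)
E
python3 m.py
```

```text
green [602.78 375.14  -1.21] rms px 0.36446647295315204
blue [590.88  13.67  -0.75] rms px 0.6833132707534718
red [488.21 128.35  -1.21] rms px 0.8068575928911228
yellow [4.5252e+02 2.3918e+02 4.5000e-01] rms px 0.4349709444812099
tray [ 4.93627740e+02 -2.27093626e+02 -1.13299454e-01] 0.6319675024360872
```

View pics/ov_scene.png

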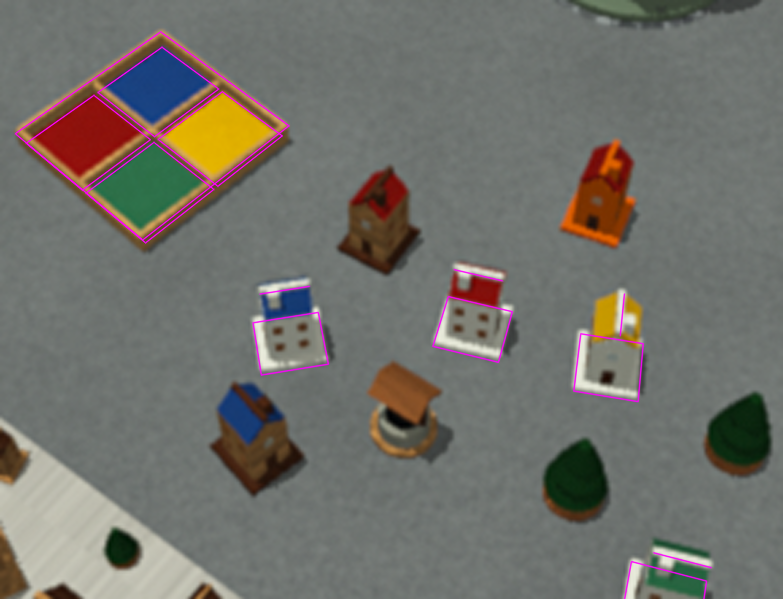

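View pics/ov_top.png

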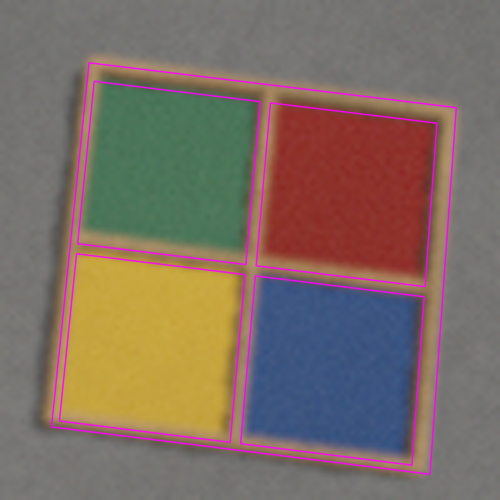

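The overlays agree within about 1 px (2–3 mm) in both cameras. Now I choose grip axes by clearance to the neighbours and do the first house (yellow).

```bash
cat > pp.py <<'E'
from h import *
from bench import bot, solve_ik
import sys
F=json.load(open("fit.json"))
def ground(z,h):   # top-crop pixel -> world at height h
    px=(np.array(z,float)+.5)/4-.5+[145,140]
    return least_squares(lambda p:(proj("top",[[p[0],p[1],h]])-px).ravel(),[450,0]).x
OB=[ground((637,89),5),ground((705,448),5),ground((272,268),30),ground((125,443),30),ground((503,230),20)]
LOC=dict(green=(1,1),red=(1,-1),yellow=(-1,1),blue=(-1,-1))
def wrap(a,m): return (a+m/2)%m-m/2
def axes(k,done=()):
    x,y,t=F[k]; obs=OB+[np.array(F[j][:2]) for j in LOC if j!=k and j not in done]; r=[]
    for ja,w in((t,40),(t+np.pi/2,36)):
        d=np.array([np.cos(ja),np.sin(ja)])
        c=min(np.linalg.norm(np.array([x,y])+s*48*d-o) for s in(1,-1) for o in obs)
        r.append((c,ja,w))
    return max(r)
def q6yaw(p,yaw,ref,m): # yaw mod m so that q6=q1+pi-yaw is nearest ref
    q1=np.arctan2(p[1],p[0]); q6=q1+np.pi-yaw; q6=ref+wrap(q6-ref,m); return q1+np.pi-q6,q6
def down(yaw): return [np.pi,0,yaw]
def run(k,done=()):
    x,y,t=F[k]; c,ja,w=axes(k,done); Z=26
    T=F["tray"]; g=model(T,[[43.5*LOC[k][0],43.5*LOC[k][1],8]])[0]
    yaw,q6=q6yaw((x,y),ja+np.pi/2,0,np.pi)
    yaw2,_=q6yaw(g,T[2],q6,np.pi/2)
    print(k,"clear",round(c),"w",w,"yaw",yaw,yaw2,"goal",g)
    bot.grip(.8,30)
    bot.move_ptp([x,y,185],down(yaw)); 
    if bot.movel([x,y,Z],max_speed=100,threshold=8):
        print("TOUCH on descent",bot.get_state()["tcp_pos"]); return
    bot.grip(0,40); s=bot.get_state(); print("open",s["opening"],"tcp",s["tcp_pos"])
    if not .3<s["opening"]<.6: print("BAD GRIP"); return
    bot.movel([x,y,190],max_speed=110); print("held",bot.get_state()["opening"])
    bot.move_ptp([g[0],g[1],190],down(yaw2))
    bot.movel([g[0],g[1],Z+8+6],max_speed=100); bot.dwell(.3)
    hit=bot.movel([g[0],g[1],Z+8-4],max_speed=12,threshold=4)
    s=bot.get_state(); print("contact",hit,s["tcp_pos"],s["contact_force"])
    bot.grip(.75); bot.dwell(.2)
    bot.movel([g[0],g[1],190],max_speed=100); print("t",bot.get_state()["t"])
if __name__=="__main__":
    print(np.round(OB)); [print(k,axes(k)) for k in LOC]
    done=[]
    for k in sys.argv[1:]: run(k,done); done.append(k)
E
python3 pp.py yellow
python3 - <<'E'
from bench import imaging; import cv2
a=imaging.capture("top"); cv2.imwrite("pics/t1.png",cv2.resize(a[130:330,145:475],None,fx=2.4,fy=2.4))
E
```

```text
[[686.  57.]
 [459.  11.]
 [561. 273.]
 [454. 353.]
 [589. 136.]]
green (np.float64(85.52988955645029), 0.3639135790171011, 36)
red (np.float64(68.52773643275218), -1.213387222274835, 40)
yellow (np.float64(69.21570590129342), 2.0204784280261716, 36)
blue (np.float64(95.87326218291578), -0.7459439768485185, 40)
yellow clear 69 w 36 yaw 3.591274754821068 3.0282931998674667 goal [ 455.32462957 -178.95453843    8.        ]
open 0.27467497786470035 tcp [453.95119046 238.36700388  28.46889458]
BAD GRIP
```

View pics/t1.png

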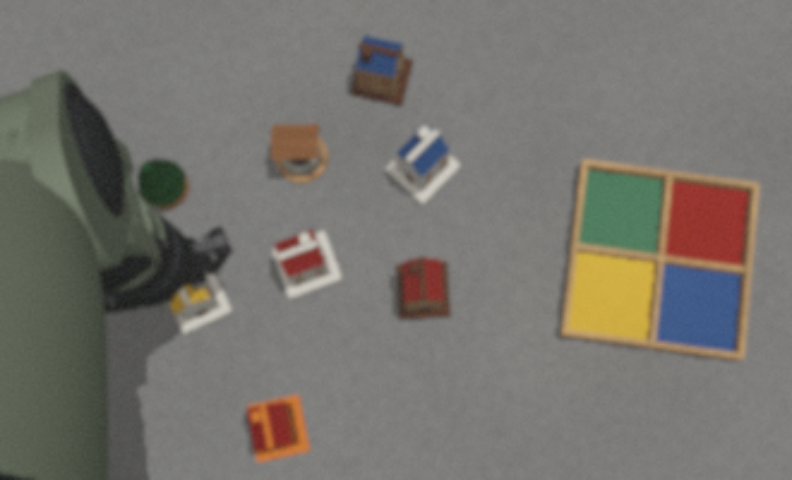

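Run:
```python
from bench import bot,imaging; import cv2,numpy as np
a=imaging.capture("scene"); b=imaging.capture("wrist")
A=cv2.resize(a[200:360,340:500],(400,400),interpolation=cv2.INTER_CUBIC)
cv2.imwrite("pics/g1.png",np.hstack([A,cv2.resize(b,(533,400))[:, 66:466]]))
s=bot.get_state(); print(s["contact_force"],s["opening"],s["effort"])
```

```text
[-4.51003705 -4.29359992 20.59664166] 0.2713407141294451 [ 1.36847377e+00 -3.45633101e+01  1.79524022e+01 -2.26796687e+00
  1.05988361e+00  2.49601220e-02]
```

View pics/g1.png

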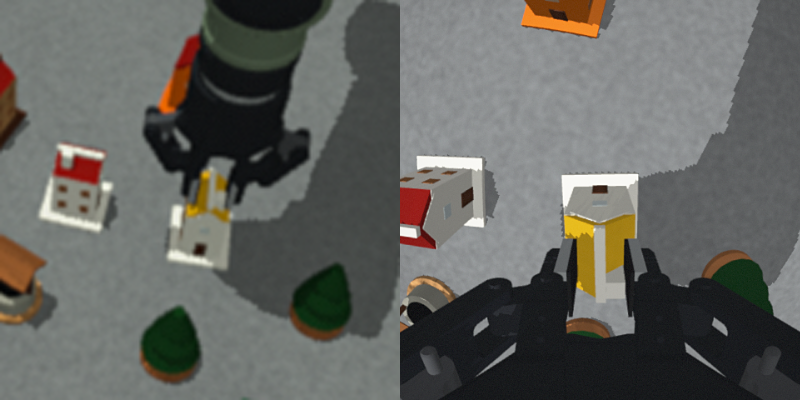

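Run:
```python
from h import *
from bench import bot
s=bot.get_state();c=s["tcp_pos"];print(c,s["orientation"])
d=np.array([np.cos(2.0205),np.sin(2.0205)])
for z in(28,38,50,64,72,84):
  for w in(23,36): print(z,w,[((proj("scene",[[c[0]+u*d[0]*w/2,c[1]+u*d[1]*w/2,z]])-[340,200])*2.5)[0].round(0).tolist() for u in(-1,1)])
m=imaging.camera_model("wrist");print(m)
# wrist projection (equidistant)
M=R.from_euler("xyz",m["rotation"]).as_matrix();K=m["K"]
def pw(P):
    q=((np.array(P)-m["position"])@M)*[1,-1,-1]; th=np.arctan2(np.hypot(q[0],q[1]),q[2]); u=q[:2]/np.hypot(q[0],q[1])*th
    return np.round(((K[:2,:2]@u+K[:2,2]))*400/480-[66,0]+[400,0])
for z in(28,38,50,64,72): print(z,[pw([c[0]+u*d[0]*w/2,c[1]+u*d[1]*w/2,z]).tolist() for w in(23,36) for u in(-1,1)])
F=json.load(open("fit.json"))["yellow"]
for p in model(F,[[20,18,64],[20,-18,64],[-20,18,64],[-20,-18,64],[20,0,84],[-20,0,84],[28,26,5],[28,-26,5],[-28,26,5],[-28,-26,5]]): print(pw(p), ((proj("scene",[p])-[340,200])*2.5)[0].round())
```

```text
[453.98522518 238.35999776  28.48572929] [-3.13848230e+00  2.38061884e-03 -2.69239935e+00]
28 23 [[188.0, 223.0], [215.0, 227.0]]
28 36 [[181.0, 222.0], [222.0, 229.0]]
38 23 [[190.0, 217.0], [216.0, 221.0]]
38 36 [[182.0, 216.0], [224.0, 223.0]]
50 23 [[191.0, 210.0], [218.0, 214.0]]
50 36 [[184.0, 209.0], [226.0, 215.0]]
64 23 [[194.0, 201.0], [221.0, 205.0]]
64 36 [[186.0, 200.0], [228.0, 206.0]]
72 23 [[195.0, 196.0], [222.0, 200.0]]
72 36 [[187.0, 195.0], [230.0, 201.0]]
84 23 [[197.0, 188.0], [224.0, 192.0]]
84 36 [[189.0, 187.0], [232.0, 194.0]]
{'K': array([[371.64829954,   0.        , 319.53571933],
       [  0.        , 371.64829954, 239.67782966],
       [  0.        ,   0.        ,   1.        ]]), 'position': array([388.59103581, 208.57547741, 210.67766039]), 'rotation': array([-0.28441025,  0.00301005,  2.019929  ])}
28 [[581.0, 228.0], [617.0, 228.0], [570.0, 228.0], [627.0, 228.0]]
38 [[580.0, 234.0], [618.0, 234.0], [569.0, 234.0], [628.0, 234.0]]
50 [[578.0, 242.0], [619.0, 242.0], [567.0, 242.0], [630.0, 242.0]]
64 [[576.0, 253.0], [620.0, 253.0], [564.0, 252.0], [632.0, 253.0]]
72 [[575.0, 260.0], [621.0, 260.0], [562.0, 259.0], [634.0, 259.0]]
[633. 283.] [228. 226.]
[568. 283.] [185. 219.]
[637. 215.] [232. 186.]
[565. 215.] [190. 180.]
[601. 304.] [210. 209.]
[601. 230.] [214. 170.]
[636. 250.] [227. 270.]
[566. 250.] [167. 260.]
[639. 175.] [231. 217.]
[563. 175.] [174. 207.]
```

Run:
```python
from bench import bot,imaging; import cv2,numpy as np
b=imaging.capture("wrist"); cv2.imwrite("pics/g2.png",cv2.resize(b[180:400,210:430],None,fx=2.7,fy=2.7,interpolation=cv2.INTER_CUBIC))
```

```text
(no output)
```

View pics/g2.png

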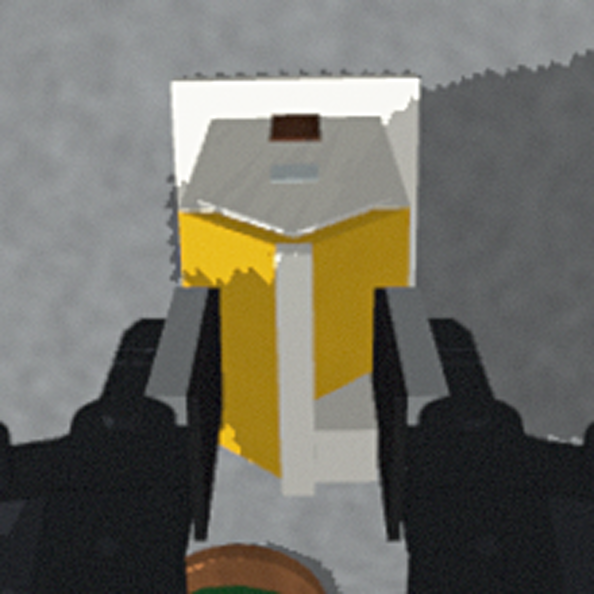

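The wrist view shows the fingertips resting on the roof slopes (gap about 25 mm at z≈70), far above the reported TCP height. I'll open, lift, and check finger geometry against the projected TCP at several openings.

Run:
```python
from h import *
from bench import bot
bot.grip(.8); s=bot.get_state(); c=s["tcp_pos"]; print(c,s["contact_force"])
bot.movel([c[0],c[1],190],max_speed=110)
ims=[]
for o in(0,.27,.5,.8):
    bot.grip(o); s=bot.get_state(); m=imaging.camera_model("wrist"); b=imaging.capture("wrist").copy()
    M=R.from_euler("xyz",m["rotation"]).as_matrix();K=np.array(m["K"])
    T=R.from_euler("xyz",s["orientation"]).as_matrix()
    for l in(0,10,20,30,40,50):
        P=s["tcp_pos"]-T[:,2]*l
        q=((P-m["position"])@M)*[1,-1,-1]; th=np.arctan2(np.hypot(q[0],q[1]),q[2]); u=q[:2]/np.hypot(q[0],q[1])*th
        v=K[:2,:2]@u+K[:2,2]; cv2.circle(b,tuple(np.int32(v)),2,(255,0,255) if l else (0,0,255),-1)
    print(o,s["opening"],s["tcp_pos"],v)
    ims.append(cv2.resize(b[200:420,180:460],None,fx=1.4,fy=1.36))
cv2.imwrite("pics/f.png",np.vstack([np.hstack(ims[:2]),np.hstack(ims[2:])]))
```

```text
[452.24245743 239.15556808  25.67734822] [ 0.1384655  -0.74697898  0.68109613]
0 0.0036900614202084285 [452.25138749 239.15969696 190.01478194] [317.09153669 318.6748962 ]
0.27 0.27183624915535504 [452.22379862 239.14861142 190.00534479] [317.09752007 318.63504127]
0.5 0.5012705085306217 [452.25424462 239.18873363 190.02082092] [317.14755292 318.75561859]
0.8 0.8015952725104063 [452.29848385 239.16940614 190.02656783] [317.06280489 318.82064394]
```

View pics/f.png

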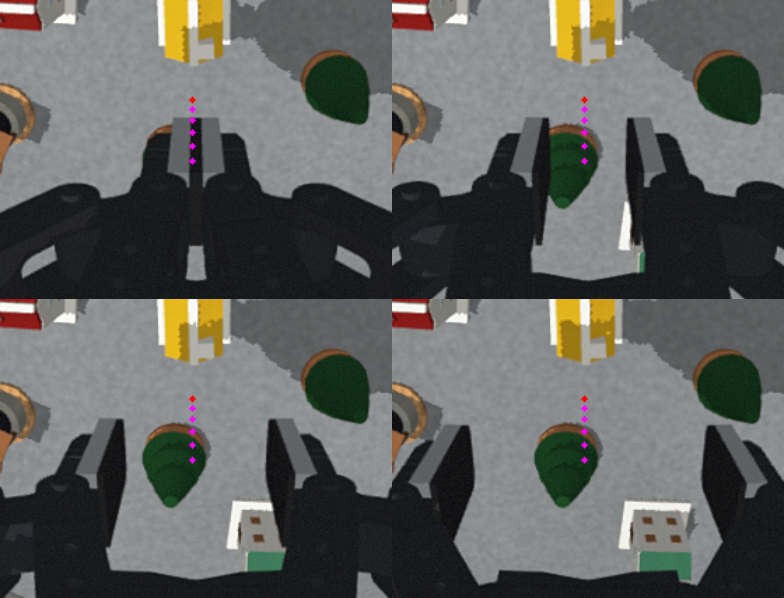

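The fingertips look about 35–40 mm short of the reported TCP. I'll calibrate by touching the empty table gently, once shut and once at .5.

Run:
```python
from bench import bot
import numpy as np
print("t0",bot.get_state()["t"])
bot.grip(0); yaw=np.arctan2(-50,380)+np.pi
bot.move_ptp([380,-60,60],[np.pi,0,yaw])
h=bot.movel([380,-60,-45],max_speed=30,threshold=4); s=bot.get_state(); print(h,s["tcp_pos"],s["contact_force"],s["t"])
bot.movel([380,-60,70],max_speed=150); bot.grip(.5)
z=s["tcp_pos"][2]
bot.movel([380,-60,z+25],max_speed=150)
h=bot.movel([380,-60,z-25],max_speed=25,threshold=4); s=bot.get_state(); print(h,s["tcp_pos"],s["contact_force"],s["t"])
bot.movel([380,-60,70],max_speed=150); print(bot.get_state()["t"])
```

```text
t0 8.3417
True [380.08141671 -60.04356517 -39.87330242] [-8.45219395e-01 -5.24061988e-03  5.38035016e+00] 13.2
True [379.91261256 -59.94144596 -41.76284092] [-0.62695254 -0.0400536   6.57327062] 16.4167
17.3167
```

The fingertips touch the table at a reported TCP z of about −40 shut and −42 at .5, so TCP z carries a +40 mm tool offset. I'll grip with Z=−10 (tip about 30 mm up) and retry yellow.

```bash
sed -i 's/Z=26/Z=-10/; s/,185\]/,130]/; s/,190\]/,130]/g' pp.py
sed -i 's/    bot.move_ptp(\[g\[0\],g\[1\],130\]/    cv2.imwrite(f"pics\/w_{k}.png",cv2.resize(imaging.capture("wrist")[150:420,180:460],None,fx=2,fy=2))\n&/' pp.py
python3 pp.py yellow | tail -n +6
python3 - <<'E'
from bench import imaging; import cv2,numpy as np
a=imaging.capture("top"); cv2.imwrite("pics/t2.png",cv2.resize(a[130:330,145:475],None,fx=2.4,fy=2.4))
E
```

```text
green (np.float64(85.52988955645029), 0.3639135790171011, 36)
red (np.float64(68.52773643275218), -1.213387222274835, 40)
yellow (np.float64(69.21570590129342), 2.0204784280261716, 36)
blue (np.float64(95.87326218291578), -0.7459439768485185, 40)
yellow clear 69 w 36 yaw 3.591274754821068 3.0282931998674667 goal [ 455.32462957 -178.95453843    8.        ]
open 0.41582835208442687 tcp [453.03244943 239.27772822  -9.49291679]
held 0.41715024664519484
contact True [ 455.25374676 -178.93554597   -1.49172958] [-0.61667366 -0.57580322  4.7795719 ]
t 28.1417
```

View pics/w_yellow.png

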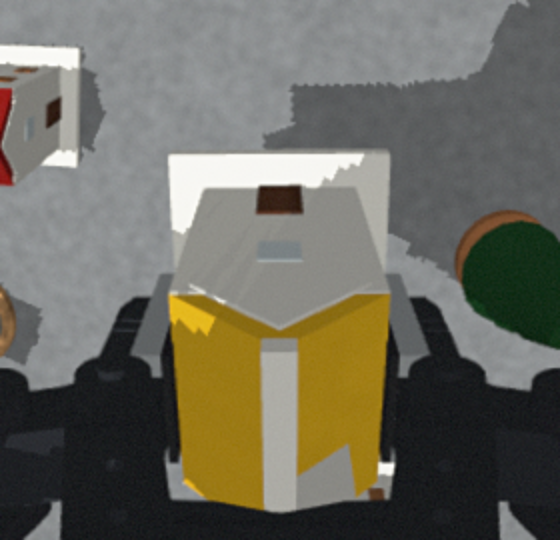

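View pics/t2.png

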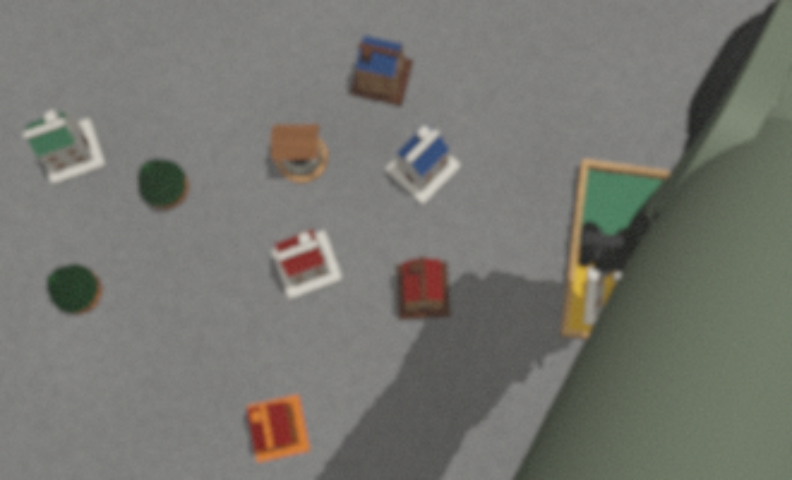

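Yellow gripped on the walls (.416 → 35.4 mm) and touched down at the expected height. Now red, with a check of the placing.

```bash
sed -i 's/; return$/; sys.exit()/' pp.py; python3 pp.py red | tail -n +10
python3 - <<'E'
from bench import imaging; import cv2,numpy as np
a=imaging.capture("scene"); cv2.imwrite("pics/s3.png",cv2.resize(a[160:360,190:470],None,fx=2.8,fy=2.8,interpolation=cv2.INTER_CUBIC))
E
```

```text
red clear 69 w 40 yaw 3.4990017581098547 3.0282931998674667 goal [ 531.9308501  -275.23271341    8.        ]
open 0.46091117124763176 tcp [488.79836831 128.45694444  -9.43052846]
held 0.45980049006993734
contact True [ 531.8789081  -275.23843916   -1.39757543] [ 0.2115835  -0.5194945   4.44537435]
t 38.7667
```

View pics/s3.png

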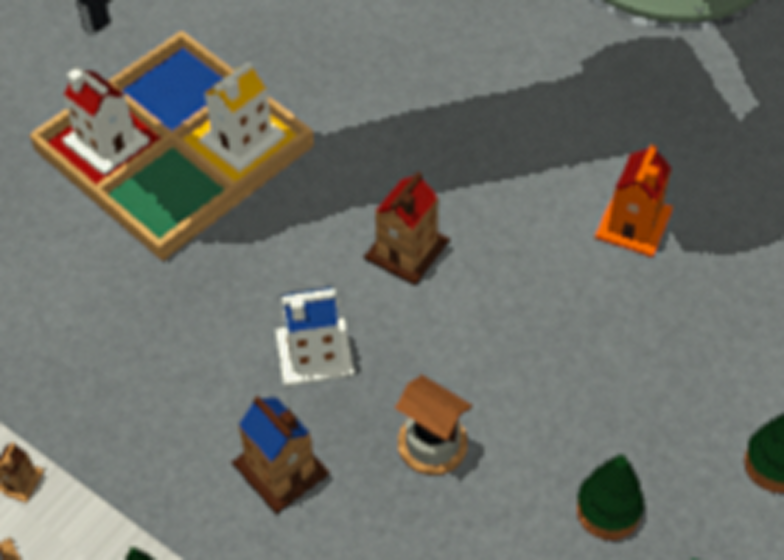

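Red and yellow stand flat and centred in their pockets, and the browns are untouched. Next blue, then green, then park.

```bash
python3 pp.py blue green | tail -n +10
python3 - <<'E'
from bench import bot,imaging; import cv2,numpy as np
bot.movel([500,-180,190]); bot.move_ptp([300,300,190],[np.pi,0,np.pi+.78])
a=imaging.capture("scene"); A=cv2.resize(a[160:360,190:400],(420,400),interpolation=cv2.INTER_CUBIC)
b=imaging.capture("top"); cv2.imwrite("pics/top_end.png",b); cv2.imwrite("pics/e.png",np.hstack([A,cv2.resize(b[190:285,375:470],(380,400),interpolation=cv2.INTER_CUBIC)]))
print(bot.get_state()["t"])
E
```

```text
blue clear 96 w 40 yaw 3.966445003536171 3.0282931998674667 goal [ 445.48865235 -265.39673618    8.        ]
open 0.4626457718191067 tcp [591.51173092  13.61002355  -9.39542869]
held 0.46139779316529983
contact True [ 445.47981579 -265.42886918   -1.44078953] [-0.66125881 -0.67765043  4.14293208]
t 49.0333
green clear 86 w 36 yaw 5.076302559401791 4.599089526662363 goal [ 541.76682732 -188.79051566    8.        ]
open 0.4174637592254156 tcp [603.20524902 375.32854336  -9.40405006]
held 0.41590112623041653
contact True [ 541.80832069 -188.79239967   -1.43880077] [0.15225626 0.3115165  4.98743041]
t 61.375
64.0
```

View pics/e.png

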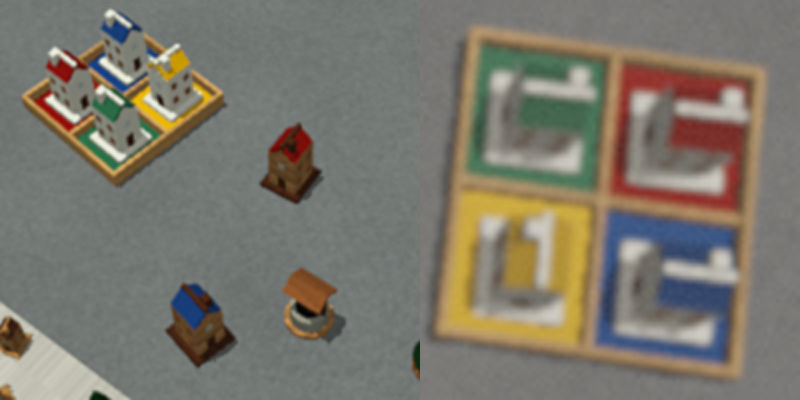

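Run:
```python
from bench import bot
bot.dwell(.5); s=bot.get_state(); print(s["contact_force"],s["t"]); bot.sign_off()
```

```text
[ 0.66269428  0.39206428 -0.01453636] 64.5
the job is handed in; nothing more can be done
```

All four white houses are packed and the job is handed in at t = 64.5 s. The hand-in reports no verdict, so the result rests on my own checks.

- **Tool offset:** My first grasp, on yellow, closed on the roof because the fingertips really sit about 40 mm above the reported TCP. That squeeze put about 20 N of upward force on the tool. I released it and the house stayed standing. I then calibrated by touching the empty table gently, and all four later grasps held on the walls: openings .416/.417 (about 35 mm) and .461/.463 (about 39 mm).
- **Placing:** Each house touched down at the same height, within 0.1 mm, with about 4–5 N before release.
- **Last pictures:** All four stand upright and flat in the pocket of their roof colour, about 3 mm or less off centre by eye. Both brown houses, the orange house and the well look unmoved in the pictures. The arm is parked clear of everything.
- **Disagreement:** The overlays in the two fixed cameras differed by about 1 px (2–3 mm), inside the 15 mm tolerance.

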